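# Interleave and lock polished blanks in a keeper

### The job

Pull the keeper's black knob out until the bolt clicks open, lay the fibre separator sheet flat on the metal blank already between the pins, and lay the second metal blank flat on the separator. Then push the knob fully home so that the bolt locks the stack in. The two polished blanks must never touch each other, and the mug, caliper, bead box and jar are to be left where they are.

Things in the scene. Friction and masses are not known exactly. Their poses are not given: they have to be found in the camera images.
- keeper: Aluminium stacking plate, 12 mm thick, about 166 mm long, screwed to the bench, with eight upright pins and, at its -x end, a dark steel bolt housing (own x -98 to -64 mm, 50 mm wide, 54 mm high). Origin: on the bench (z = 0) under the stack's centre; z up, own x along the stack's long side, away from the knob. The knob pulls out along own -x.
- seat (a point): Centre of the plate's top between the pins, 12 mm above the bench, axes as keeper. Sheets lie here centred, long side along x, 2.5 mm play all round; pins 8 mm dia., 26 mm high, pointed tops guide 2.5 mm more. Pin axes: x +-34, y +-36.5 mm and x +-51.5, y +-18 mm. For |x| < 24 mm the plate is only 44 mm wide, so fingers beside a sheet can reach down to the bench.
- knob (a point): Centre of the black round knob on the bolt's outer end: 28 mm dia., 24 mm long, axis level along keeper x, 38 mm above the bench, nothing below it. Between it and the housing a 10 mm dia. rod, 24 mm long when home. At keeper x = -134 mm when home, -179 mm when out. Axes as keeper.
- bolt (a joint): Slide of knob and bolt: 0 = fully home (flat bar 16 mm wide, 10 mm thick, underside 33 mm above the bench, reaches 28 mm over the stack), 0.045 m = fully out (bar clear of the stack). An over-centre detent draws it to the nearer end; clicking it over takes about 10 N. The full stack's top is 29 mm above the bench.
- lower_blank: Polished steel blank 90 x 60 x 6 mm, 0.25 kg, already lying in the keeper on the plate (under the bolt's end). Origin: centre of its underside; x along the 90 mm side.
- separator: Stiff brown fibreboard separator sheet 90 x 60 x 5 mm with its four corners notched (8 x 8 mm), about 35 g, lying on one of the two wooden rests (16 mm high). Origin: centre of its underside; x along the 90 mm side.
- upper_blank: Polished steel blank 90 x 60 x 6 mm with plain corners, about 0.25 kg, lying on the other wooden rest. Origin: centre of its underside; x along the 90 mm side.
- rest_a: Wooden rest 70 x 36 x 16 mm, fixed to the bench; one of the two loose sheets lies centred on it, overhanging 12 mm at both long sides, so that fingers can reach below the sheet's edges. Origin: centre of its underside, on the bench; x along the 70 mm side.
- rest_b: The other wooden rest, same as rest_a.
- stick_mug: Bystander: black mug 82 mm dia., 100 mm high, with sanding sticks standing up to about 200 mm; handle on its +y side. Origin: centre of its underside.
- caliper: Bystander: steel caliper 200 mm long, lying flat. Origin: middle of its beam's underside.
- bead_box: Bystander: open wooden box 90 x 70 x 45 mm with steel beads. Origin: centre of its underside.
- jar: Bystander: closed glass jar 68 mm dia., 100 mm high. Origin: centre of its underside.

How it is judged:
On the way, in this order (a step that is already met when the one before it is completed fails the run):
1. The knob is pulled out, the bolt at least 40 mm open (value of joint bolt above 0.04 m), for 0.2 s.
2. The separator lies flat on the lower blank between the pins (within 5 mm of centre, long sides parallel), let go (x of separator in the frame of keeper between -0.005 and 0.005 m and y of separator in the frame of keeper between -0.005 and 0.005 m and z of separator in the frame of keeper between 0.0155 and 0.0205 m and angle between the x axis of each of separator, lower_blank and the x axis of keeper, either way round below 0.14 rad and angle between each of separator, lower_blank's own z axis and vertical below 0.05 rad and x of lower_blank in the frame of keeper between -0.005 and 0.005 m and y of lower_blank in the frame of keeper between -0.005 and 0.005 m and z of lower_blank in the frame of keeper between 0.0095 and 0.0145 m and contact force between the fingers and separator below 0.1 N), for 0.2 s.
3. The second blank lies flat on the separator between the pins (within 5 mm of centre, long sides parallel), let go (x of upper_blank in the frame of keeper between -0.005 and 0.005 m and y of upper_blank in the frame of keeper between -0.005 and 0.005 m and z of upper_blank in the frame of keeper between 0.0205 and 0.0255 m and angle between the x axis of each of upper_blank, separator and the x axis of keeper, either way round below 0.14 rad and angle between each of upper_blank, separator's own z axis and vertical below 0.05 rad and x of separator in the frame of keeper between -0.005 and 0.005 m and y of separator in the frame of keeper between -0.005 and 0.005 m and z of separator in the frame of keeper between 0.0155 and 0.0205 m and contact force between the fingers and upper_blank below 0.1 N), for 0.2 s.
At the end, for the whole second after the job is handed in: Lower blank, separator, second blank lie flat on one another in this order, each within 5 mm of centre between the pins, parallel to the keeper within 8 degrees, at its resting height within 2.5 mm; the bolt is fully home within 3 mm; all released and at rest (x of lower_blank in the frame of keeper between -0.005 and 0.005 m and y of lower_blank in the frame of keeper between -0.005 and 0.005 m and z of lower_blank in the frame of keeper between 0.0095 and 0.0145 m and angle between the x axis of each of lower_blank, separator, upper_blank and the x axis of keeper, either way round below 0.14 rad and angle between each of lower_blank, separator, upper_blank's own z axis and vertical below 0.05 rad and x of separator in the frame of keeper between -0.005 and 0.005 m and y of separator in the frame of keeper between -0.005 and 0.005 m and z of separator in the frame of keeper between 0.0155 and 0.0205 m and x of upper_blank in the frame of keeper between -0.005 and 0.005 m and y of upper_blank in the frame of keeper between -0.005 and 0.005 m and z of upper_blank in the frame of keeper between 0.0205 and 0.0255 m and value of joint bolt below 0.003 m and velocity of joint bolt below 0.01 m/s and linear speed of each of upper_blank, separator below 0.02 m/s); the robot touches nothing.
It fails at once if The two polished blanks touch each other (contact force between upper_blank and lower_blank above 0.3 N).
It fails at once if The stick mug is moved more than 20 mm (distance of stick_mug from where it was at the start of the episode above 0.02 m).
It fails at once if The caliper is moved more than 20 mm (distance of caliper from where it was at the start of the episode above 0.02 m).
It fails at once if The bead box is moved more than 20 mm (distance of bead_box from where it was at the start of the episode above 0.02 m).
It fails at once if The jar is moved more than 20 mm (distance of jar from where it was at the start of the episode above 0.02 m).
It also fails if it takes over 72 s, if anything falls off the work surface, if the arm or the gripper's body presses on something with over 40 N, if the wrist force passes 120 N, or if a joint passes its speed limit or range.

### The arm

A 6-joint arm with a two-finger parallel gripper is mounted at the origin on the work surface. World frame = base frame: x ahead of the robot, y to its left, z up, the work surface at z = 0. Lengths are in m, angles in rad, forces in N, time in s.
With the tool pointing down it reaches from about 0.3 to 0.75 m from the base axis. Payload 8.5 kg.
Tool frame: the origin (TCP) lies at the centre of the arm's flange, where the gripper is bolted on; the fingertips stand 173 mm ahead of it and the grasp point (between the pads) lies 155 mm ahead of it (bot.grip_point_offset is the distance from the TCP to the grasp point, in m); z points along the fingers, y is the line along which they close (so a half turn about z gives the same grasp; the last joint's range is limited). The gripper opens to 85 mm and grips with 20 to 120 N. Pads are 22 mm wide; open, the fingers measure 114 mm over their backs; the gripper's body (76 mm by 85 mm) begins 54 mm behind the grasp point. The pads swing forward as they close: fully open they stand 13 mm farther back than shut.
Start: joints at [-0.215, 0.381, 1.297, -0, 1.464, -0.215], TCP at [0.55, 0, 0.405] pointing down, gripper open.
Joint ranges: [-3.11, 3.11], [-0.89, 2.33], [0.22, 2.48], [-1.42, 4.56], [0.17, 2.85], [-2.88, 2.88]. Speed limits (rad/s): [2.39, 2.39, 3.14, 3.14, 3.14, 3.14].

### API

Orientations are given as [roll, pitch, yaw] about the fixed x, y, z axes, in that order (R = Rz(yaw) Ry(pitch) Rx(roll)).
In Python, from station import bot, eyes, workorder gives the robot as it stands.
- The arm moves only by the tool arm_command, never from a script. Its argument "deltas" is a list that holds one entry, the list of rows, each a list of 6 numbers: the shift along the tool's x, y, z in mm, then the turn, a rotation vector about the tool's x, y, z in rad. In form: [[[dx, dy, dz, rx, ry, rz], ...]]. A call has 1 to 5 rows; each row is the pose to reach, as a shift and turn from the pose commanded when the call began, along the tool's axes at that moment; what a row does not reach only later rows make up. A row lasts 1/10 s, in which the tool goes at most 50 mm and 8.59 degrees, less where a joint would pass 70% of its speed; a pose out of reach is approached as far as the arm can. A call with a gripper value outside its range is refused whole. "jaw" is the opening, from 0 (shut) to 1 (fully open), set as the call begins (left out, the last holds). The fingers move at their own pace and stop on an object; "force" is the grip in N (left out, the last holds). Time passes only in rows, so rows that repeat a pose let the fingers close. It gives the time, the measured TCP pose, the force, the opening and the grip force at its end, in the units of the state.
- bot.read_state(): the state, without advancing time (a new reading comes with each control period).
- eyes.camera(name): name is "scene" or "side" or "wrist"; returns the picture (420x560x3 uint8, blue, green, red); there is no depth.
- eyes.calibration(name): a dict with "camera_matrix" (3x3 intrinsics, pixels), "R" (3x3) and "t" (3): a world point X has camera coordinates R X + t; the wrist camera has in their place "tool_from_camera" (4x4, takes a point from camera to tool coordinates, whose origin is the TCP and whose axes are the flange's). Camera axes: x right, y down, z forward; pixel columns grow to the right and rows downward; lengths in m; the calibration is good to about 2 mm. A picture is of the moment at which its call begins: read the wrist's pose just before it. calibration takes no time and is no camera call.
- workorder.close_job(): hands the job in; it is judged then, once.
The state is a dict: "clock": time; "joint_pos": joint angles; "joint_vel": joint speeds; "tau": joint torques, N m; "position": TCP position; "ee_rot": TCP orientation; "force": force on the tool from outside, world axes, zero at the start; "moment": the same for the moment, N m; "finger_gap": opening from 0.0 (shut) to 1.0 (fully open); "grip_force": force on a finger pad.
Only numpy, scipy, OpenCV 4.12 (cv2) and the standard library are available. Lean on these libraries where they do the work, as an engineer would, in place of code of your own. Each camera call takes 0.05 s, during which the arm holds its last target. There are 200 camera calls.

## Working session

There is one attempt and no reset: what is moved stays moved. The work goes in short steps, Python scripts to look and compute and a tool call to move; the robot and the scene stay as the last step left them, time stands still between calls to the robot, and variables do not carry over. Pictures are saved under pics/ and viewed, at most 10 in all, crops included, and the job is handed in when it is done.

Besides the shell and the picture viewer there is one more tool, called after "Emit:" in YAML: its name, and indented under it one key for each argument. arm_command: Moves the arm, as the interface text tells. Its arguments: {"type":"object","properties":{"deltas":{"type":"array","items":{"type":"array","items":{"type":"array","items":{"type":"number"}}}},"jaw":{"type":"number"},"force":{"type":"number"}},"required":["deltas"]}

```bash
mkdir -p pics; ls; python3 - <<'E'
from station import bot, eyes, workorder
import cv2, numpy as np, json
print(bot.read_state(), bot.grip_point_offset)
for n in ("scene","side","wrist"):
    im=eyes.camera(n); cv2.imwrite(f"pics/{n}0.png",im)
    c=eyes.calibration(n); print(n,{k:np.round(v,4).tolist() for k,v in c.items()})
E
```

```text
pics
{'clock': 0.0, 'joint_pos': array([-2.15295874e-01,  3.81232361e-01,  1.29824991e+00,  1.49994737e-06,
        1.46358055e+00, -2.15292607e-01]), 'joint_vel': array([-0.00011781,  0.00013739,  0.00116058, -0.00102297,  0.00048563,
       -0.00036236]), 'tau': array([-1.00240642e-03, -4.48466885e+01, -2.31285810e+01, -2.87182611e-04,
        4.73836102e-03,  1.77242771e-05]), 'position': array([5.49968241e-01, 7.00779898e-06, 4.04095716e-01]), 'ee_rot': array([-3.14015674e+00, -3.15533598e-04,  1.57079267e+00]), 'force': array([-0.86834395,  0.04593622, -1.14121182]), 'moment': array([ 0.00828528, -0.04579259, -0.00025359]), 'grip_force': 0.0, 'finger_gap': 0.9973998234647149} 0.1547
scene {'camera_matrix': [[446.7707, 0.0, 283.3602], [0.0, 446.7707, 208.576], [0.0, 0.0, 1.0]], 'R': [[-0.3066, 0.9517, -0.0162], [0.7254, 0.2226, -0.6514], [-0.6163, -0.2115, -0.7586]], 't': [0.2107, -0.3815, 1.836]}
side {'camera_matrix': [[507.1953, 0.0, 275.9252], [0.0, 507.1953, 220.5033], [0.0, 0.0, 1.0]], 'R': [[0.6762, -0.7364, 0.0233], [-0.3928, -0.3871, -0.8342], [0.6233, 0.5549, -0.551]], 't': [-0.3914, 0.2596, 1.2678]}
wrist {'camera_matrix': [[378.674, 0.0, 270.4031], [0.0, 378.674, 208.4342], [0.0, 0.0, 1.0]], 'tool_from_camera': [[0.0004, -0.9649, -0.2626, 0.0653], [1.0, 0.0003, 0.0007, -0.0002], [-0.0006, -0.2626, 0.9649, 0.0312], [0.0, 0.0, 0.0, 1.0]]}
```

View pics/scene0.png

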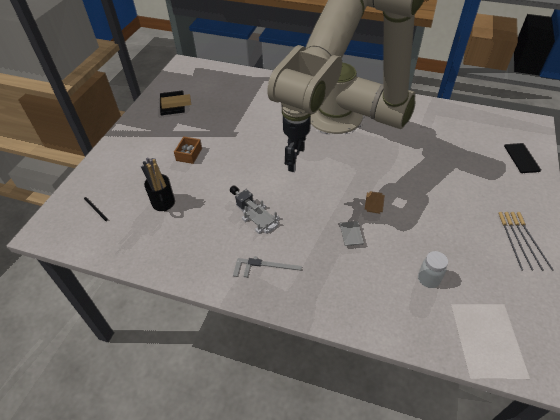

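View pics/wrist0.png

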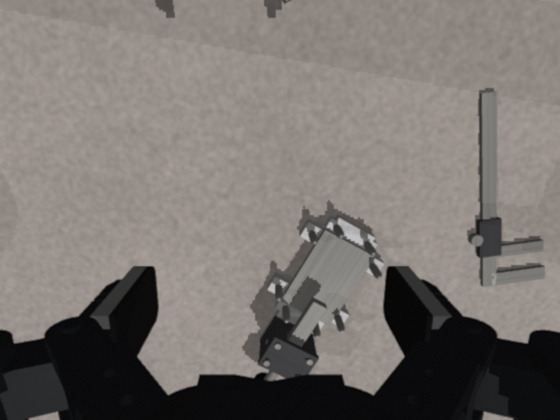

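The scene shows the knob at about (234,190), the keeper around (258,212), the separator at (374,202) and the upper blank at (352,234). In the wrist view the keeper is around (325,290), with its housing at (288,358).

```bash
cat > h.py <<'E'
from station import bot, eyes, workorder
import cv2, numpy as np
from scipy.spatial.transform import Rotation as Ro
def cam(n):
    c=eyes.calibration(n);K=np.array(c["camera_matrix"])
    if n=="wrist":
        s=bot.read_state();T=np.eye(4);T[:3,:3]=Ro.from_euler("xyz",s["ee_rot"]).as_matrix();T[:3,3]=s["position"]
        C=T@np.array(c["tool_from_camera"]);return K,C[:3,:3],C[:3,3]
    R=np.array(c["R"]);return K,R.T,-R.T@np.array(c["t"])
def ray(c,uv,z):
    K,R,o=c;d=R@np.linalg.inv(K)@np.array([*uv,1.]);return o+d*(z-o[2])/d[2]
def proj(c,X):
    K,R,o=c;p=K@(R.T@(np.asarray(X)-o));return p[:2]/p[2]
E
python3 - <<'E'
from h import *
c=cam("scene")
for n,uv,z in [("knob",(234,190),.038),("sep",(374,202),.018),("blank",(352,234),.02),("jar",(434,270),.05),("mug",(160,195),.03)]: print(n,ray(c,uv,z).round(3))
w=cam("wrist")
for uv in [(288,358),(325,270),(270,376)]: print(ray(w,uv,.03).round(3))
a=cv2.imread("pics/wrist0.png")[190:400,220:420]; b=cv2.imread("pics/scene0.png")[160:270,210:410]
cv2.imwrite("pics/z.png",np.hstack([cv2.resize(a,(400,420),interpolation=2),cv2.resize(b,(400,220),interpolation=2)[:, :] if 0 else cv2.copyMakeBorder(cv2.resize(b,(400,220),interpolation=2),0,200,0,0,0)]))
E
```

```text
knob [ 0.541 -0.223  0.038]
sep [0.438 0.24  0.018]
blank [0.594 0.198 0.02 ]
jar [0.676 0.453 0.05 ]
mug [ 0.63  -0.459  0.03 ]
[ 0.568 -0.191  0.03 ]
[ 0.603 -0.091  0.03 ]
[ 0.549 -0.213  0.03 ]
```

View pics/z.png

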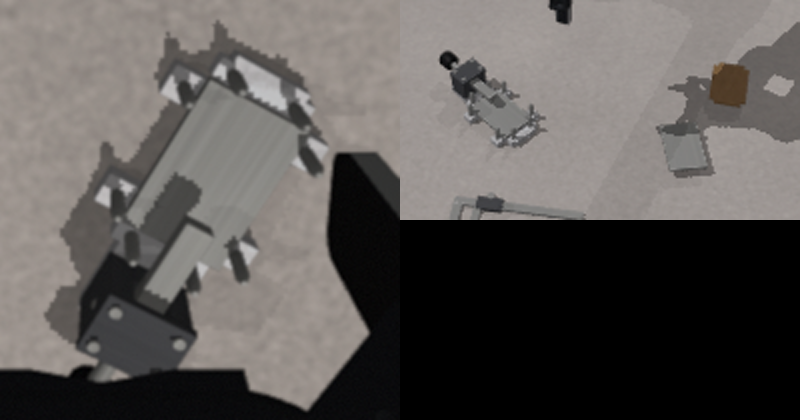

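The zoom shows the lower blank's corners at wrist pixels (326,230), (371,255) and (285,302), with the bolt bar over its near end. I'll move over the keeper for a better look.

Emit:
arm_command:
  deltas:
    - [[-30,12,0,0,0,0],[-70,30,0,0,0,0],[-100,40,0,0,0,0],[-100,40,0,0,0,0],[-100,40,0,0,0,0]]
  jaw: 1

```text
clock: 0.65
position: [0.59, -0.1003, 0.4041]
ee_rot: [-3.14, -0.001, 1.57]
force: [0.1, -0.1, 0.2]
finger_gap: 0.996
grip_force: 0.0
```

```bash
python3 - <<'E'
from h import *
w=cam("wrist");im=eyes.camera("wrist");np.save("w1.npy",np.array([*w[0],*w[1],w[2]]));cv2.imwrite("pics/w1.png",im);print(bot.read_state()["position"])
cv2.imwrite("pics/w1z.png",cv2.resize(im[90:390,130:430],(600,600),interpolation=2))
E
```

```text
[ 0.58980508 -0.09955145  0.40444004]
```

View pics/w1z.png

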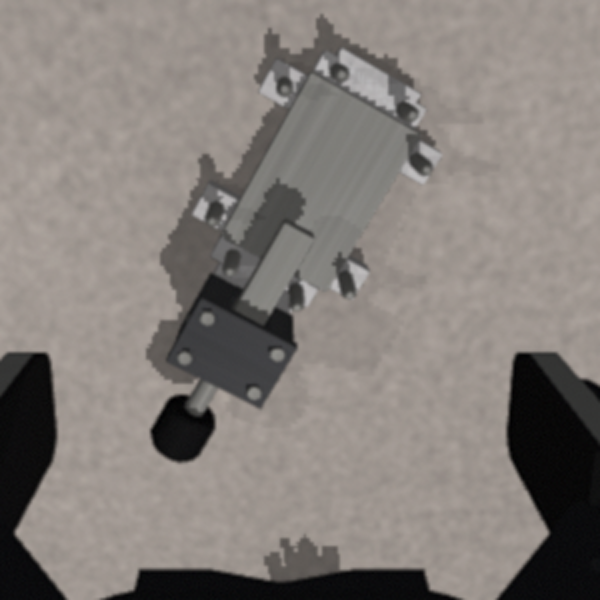

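The zoomed view (crop origin (130,90), scale 2) shows the knob at (183,428), the housing top corners at (168,360), (262,408), (297,347) and (203,297), and the pin tops. All eight pins are visible.

```bash
python3 - <<'E'
from h import *
a=np.load("w1.npy");w=(a[:3],a[3:6],a[6])
P=[]
def f(z,pts): return np.array([ray(w,(130+u/2,90+v/2),z) for u,v in pts])[:,:2]
h=f(.054,[(168,360),(262,408),(297,347),(203,297)]);hm=[(-98,25),(-98,-25),(-64,-25),(-64,25)]
b=f(.018,[(313,73),(415,132)]);bm=[(45,30),(45,-30)]
p=f(.036,[(284,88),(341,73),(407,112),(421,162),(215,211),(232,260),(297,292),(346,278)])
pm=[(34,36.5),(51.5,18),(51.5,-18),(34,-36.5),(-34,36.5),(-51.5,18),(-51.5,-18),(-34,-36.5)]
def fit(M,W):
    M=np.array(M)/1e3;mc=M.mean(0);wc=W.mean(0);d=M-mc;e=W-wc
    t=np.arctan2((d[:,0]*e[:,1]-d[:,1]*e[:,0]).sum(),(d*e).sum());R=np.array([[np.cos(t),-np.sin(t)],[np.sin(t),np.cos(t)]])
    o=wc-R@mc;print(np.degrees(t).round(2),o.round(4),((W-o-M@R.T)*1e3).round(1).tolist());return t,o,R
fit(hm,h);fit(bm,b);fit(pm,p);t,o,R=fit(hm+pm,np.vstack([h,p]))
print("knob seen",f(.038,[(183,428)])," model",o+R@[-.134,0],"knob front rays")
im=cv2.imread("pics/scene0.png")
E
```

```text
60.77 [ 0.6072 -0.106 ] [[0.5, -0.5], [-0.4, -0.3], [-0.9, 0.6], [0.7, 0.3]]
60.6 [ 0.6063 -0.1062] [[2.1, -1.2], [-2.1, 1.2]]
60.59 [ 0.606 -0.103] [[0.1, -3.5], [0.2, -3.2], [-1.7, -2.4], [-2.0, -0.3], [2.0, 0.5], [1.8, 1.4], [0.7, 3.4], [-1.1, 4.1]]
61.41 [ 0.6061 -0.1038] [[0.7, -1.9], [-0.4, -2.2], [-0.6, -1.4], [1.3, -1.3], [0.6, -2.4], [0.8, -2.5], [-1.3, -2.1], [-1.9, -0.2], [1.7, 2.0], [1.2, 2.9], [-0.1, 4.3], [-1.9, 4.8]]
knob seen [[ 0.54135205 -0.22333104]]  model [ 0.54199866 -0.22148525] knob front rays
```

Emit:
arm_command:
  deltas:
    - [[-30,-12,25,0,0,0.14],[-65,-25,50,0,0,0.28],[-100,-40,80,0,0,0.42],[-123,-49,104,0,0,0.511],[-123,-49,104,0,0,0.511]]

```text
clock: 1.2
position: [0.5397, -0.224, 0.2979]
ee_rot: [-3.136, -0.0, 1.056]
force: [0.6, 0.8, -0.1]
finger_gap: 0.996
grip_force: 0.0
```

```bash
python3 - <<'E'
from h import *
s=bot.read_state();T=Ro.from_euler("xyz",s["ee_rot"]).as_matrix()
print(s["position"],s["ee_rot"],T.T@(np.array([.5412,-.2228,.191])-s["position"]))
w=cam("wrist");im=eyes.camera("wrist");cv2.imwrite("pics/w2.png",im)
print(proj(w,[.5412,-.2228,.038]))
E
```

```text
[ 0.53965108 -0.22403079  0.29787543] [-3.13566953e+00 -7.42946065e-05  1.05581590e+00] [0.00182609 0.00137486 0.1068693 ]
[273.32723866 210.56515099]
```

View pics/w2.png

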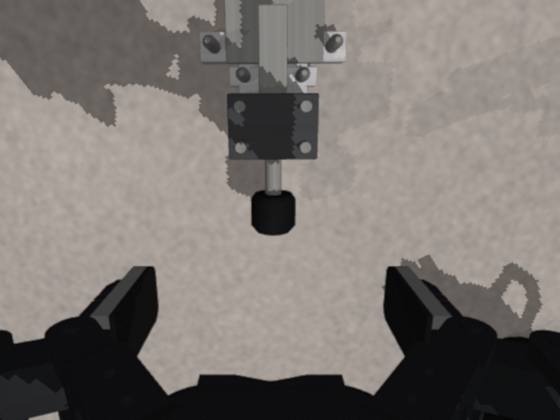

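The knob is at (273,212), exactly where predicted, and the keeper axis stands upright in the image. I'll descend and grip.

Emit:
arm_command:
  deltas:
    - [[0,0,35,0,0,0],[0,0,70,0,0,0],[0,0,100,0,0,0],[0,0,109,0,0,0],[0,0,109,0,0,0]]

```text
clock: 1.75
position: [0.5416, -0.2219, 0.1921]
ee_rot: [-3.141, -0.0, 1.062]
force: [-0.4, 0.2, 0.9]
finger_gap: 0.997
grip_force: 0.0
```

Emit:
arm_command:
  deltas:
    - [[0,0,0,0,0,0],[0,0,0,0,0,0],[0,0,0,0,0,0],[0,0,0,0,0,0],[0,0,0,0,0,0]]
  jaw: 0
  force: 60

```text
clock: 2.25
position: [0.5406, -0.2228, 0.1928]
ee_rot: [-3.141, 0.0, 1.06]
force: [-4.5, 3.3, 9.1]
finger_gap: 0.301
grip_force: 58.6
```

Emit:
arm_command:
  deltas:
    - [[0,0,0,0,0,0],[0,0,0,0,0,0],[0,0,0,0,0,0]]

```text
clock: 2.55
position: [0.5406, -0.2228, 0.1928]
ee_rot: [-3.141, 0.0, 1.06]
force: [-5.7, 2.7, 9.0]
finger_gap: 0.309
grip_force: 58.6
```

Emit:
arm_command:
  deltas:
    - [[-8,0,0,0,0,0],[-18,0,0,0,0,0],[-29,0,0,0,0,0],[-39,0,0,0,0,0],[-45,0,0,0,0,0]]

```text
clock: 3.05
position: [0.5183, -0.2625, 0.1927]
ee_rot: [-3.141, -0.001, 1.059]
force: [13.3, 29.5, 10.6]
finger_gap: 0.299
grip_force: 58.9
```

Emit:
arm_command:
  deltas:
    - [[0,0,0,0,0,0],[0,0,0,0,0,0]]

```text
clock: 3.25
position: [0.5186, -0.2621, 0.1928]
ee_rot: [-3.141, -0.0, 1.06]
force: [-4.6, 2.2, 9.5]
finger_gap: 0.31
grip_force: 58.7
```

Emit:
arm_command:
  deltas:
    - [[0,0,0,0,0,0],[0,0,0,0,0,0],[0,0,0,0,0,0],[0,0,0,0,0,0]]
  jaw: 1

```text
clock: 3.65
position: [0.519, -0.2623, 0.1917]
ee_rot: [3.142, -0.0, 1.06]
force: [0.7, 0.8, 0.1]
finger_gap: 0.963
grip_force: 0.0
```

Emit:
arm_command:
  deltas:
    - [[0,0,-40,0,0,0],[0,0,-85,0,0,0],[40,0,-130,0,0,0],[90,0,-140,0,0,0],[140,0,-140,0,0,0]]

```text
clock: 4.15
position: [0.5835, -0.1472, 0.3341]
ee_rot: [3.137, -0.0, 1.058]
force: [1.1, -1.2, -0.2]
finger_gap: 0.999
grip_force: 0.0
```

Emit:
arm_command:
  deltas:
    - [[30,0,0,0,0,0],[35,0,0,0,0,0],[35,0,0,0,0,0]]

```text
clock: 4.45
position: [0.6003, -0.117, 0.331]
ee_rot: [-3.141, 0.0, 1.061]
force: [-0.2, -0.3, -0.1]
finger_gap: 1.004
grip_force: 0.0
```

```bash
python3 - <<'E'
from h import *
w=cam("wrist");im=eyes.camera("wrist");np.save("w3.npy",np.array([*w[0],*w[1],w[2]]));cv2.imwrite("pics/w3.png",im)
s=bot.read_state();print(s["position"],s["ee_rot"],s["clock"])
t=np.radians(60.75);R=np.array([[np.cos(t),-np.sin(t)],[np.sin(t),np.cos(t)]])
for p in [(-81,0,54),(0,0,18),(45,30,18),(45,-30,18),(-45,30,18),(-45,-30,18),(-179,0,38)]:
    print(p,proj(w,[*(np.array([.6061,-.1058])+R@np.array(p[:2])/1e3),p[2]/1e3]).round(1))
# auto crop
cv2.imwrite("pics/w3z.png",cv2.resize(im[20:320,120:420],(600,600),interpolation=2))
E
```

```text
[ 0.5999414  -0.11796766  0.33101547] [-3.14114446e+00  4.24445463e-04  1.05988056e+00] 4.5
(-81, 0, 54) [269.2 298.1]
(0, 0, 18) [269.4 177.8]
(45, 30, 18) [228.  116.4]
(45, -30, 18) [311.  116.5]
(-45, 30, 18) [231.2 234.2]
(-45, -30, 18) [307.6 234.3]
(-179, 0, 38) [269.2 395.5]
```

View pics/w3z.png

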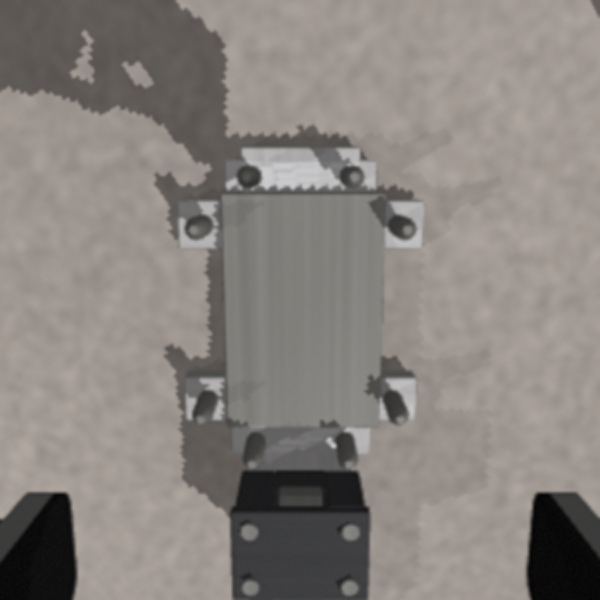

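The lower blank's corners are at full-image (231,117), (312,117), (234,232) and (310,233). The pins centre on column 270, so the keeper estimate is confirmed to about 1 mm and the bolt is clear. Next I'll look at the two loose sheets.

Emit:
arm_command:
  deltas:
    - [[25,-24,0,0,0,0],[60,-58,0,0,0,0],[95,-92,0,0,0,0],[130,-126,0,0,0,0],[165,-160,0,0,0,0]]

```text
clock: 5.0
position: [0.5405, 0.1046, 0.3313]
ee_rot: [3.141, 0.0, 1.057]
force: [0.4, -0.0, 0.5]
finger_gap: 1.002
grip_force: 0.0
```

Emit:
arm_command:
  deltas:
    - [[35,-34,0,0,0,0],[70,-68,0,0,0,0],[86,-84,0,0,0,0],[86,-84,0,0,0,0],[86,-84,0,0,0,0]]

```text
clock: 5.5
position: [0.5104, 0.2195, 0.3313]
ee_rot: [3.141, 0.0, 1.059]
force: [0.5, -0.5, -0.6]
finger_gap: 0.999
grip_force: 0.0
```

```bash
python3 - <<'E'
from h import *
w=cam("wrist");im=eyes.camera("wrist");np.save("w4.npy",np.array([*w[0],*w[1],w[2]]));cv2.imwrite("pics/w4.png",im)
s=bot.read_state();print(s["position"],s["ee_rot"],s["clock"])
cv2.imwrite("pics/w4z.png",cv2.resize(im[60:340,70:470],(800,560),interpolation=2))
hsv=cv2.cvtColor(im,cv2.COLOR_BGR2HSV)
for n,m in [("brown",(hsv[...,1]>110)&(hsv[...,2]>40))]:
    m=cv2.morphologyEx(m.astype(np.uint8),cv2.MORPH_OPEN,np.ones((3,3)))
    for c in cv2.findContours(m,0,2)[0]:
        if cv2.contourArea(c)>300: print(n,cv2.contourArea(c),cv2.minAreaRect(c),cv2.boxPoints(cv2.minAreaRect(c)).round(1).tolist())
E
```

```text
[0.51058817 0.21910778 0.33125125] [3.14139503e+00 3.63998213e-04 1.05794826e+00] 5.55
brown 7982.0 ((174.83370971679688, 215.26441955566406), (78.092529296875, 113.12602233886719), 54.782405853271484) [[106.0999984741211, 216.0], [198.5, 150.6999969482422], [243.60000610351562, 214.5], [151.10000610351562, 279.79998779296875]]
```

View pics/w4z.png

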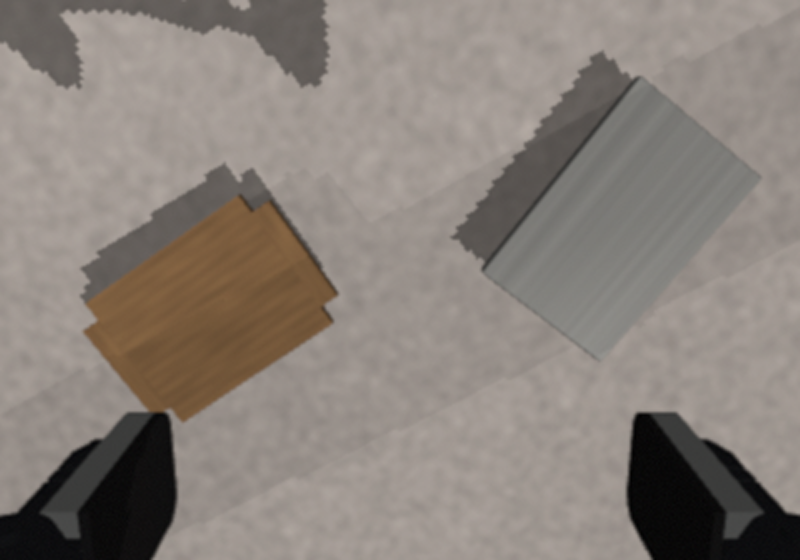

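The separator's notched sheet has its box corners at (106,216), (198,151), (244,214) and (151,280). The upper blank's corners are at (390,98), (451,148), (369,240) and (312,195).

```bash
python3 - <<'E'
from h import *
a=np.load("w4.npy");w=(a[:3],a[3:6],a[6])
for n,z,pts in [("sep",.021,[(106.1,216),(198.5,150.7),(243.6,214.5),(151.1,279.8)]),("blank",.022,[(312,195),(390,98.5),(451,148.5),(369,240)])]:
    p=np.array([ray(w,q,z) for q in pts])[:,:2]
    print(n,p.mean(0).round(4),[round(float(np.linalg.norm(p[i]-p[i-1]))*1e3,1) for i in range(4)])
    for d in (p[1]-p[0],p[2]-p[3]): print(np.degrees(np.arctan2(d[1],d[0])).round(1))
print(bot.read_state()["joint_pos"].round(3))
E
```

```text
sep [0.4381 0.2403] [61.4, 88.7, 58.4, 93.2]
4.9
6.6
blank [0.5901 0.1946] [58.0, 87.7, 59.0, 89.7]
23.5
22.8
[ 0.192  0.454  1.402 -0.     1.286  0.705]
```

Emit:
arm_command:
  deltas:
    - [[-4,-18,10,0,0,0.14],[-9,-36,25,0,0,0.28],[-13,-55,45,0,0,0.42],[-17,-73,65,0,0,0.56],[-17,-73,80,0,0,0.7]]

```text
clock: 6.05
position: [0.4369, 0.2404, 0.2504]
ee_rot: [-3.141, 0.002, 0.353]
force: [1.0, -0.9, 0.4]
finger_gap: 0.999
grip_force: 0.0
```

Emit:
arm_command:
  deltas:
    - [[0,0,5,0,0,0.14],[0,0,10,0,0,0.262],[0,0,10,0,0,0.262],[0,0,10,0,0,0.262]]

```text
clock: 6.45
position: [0.4387, 0.2406, 0.2414]
ee_rot: [3.142, -0.0, 0.099]
force: [-0.9, 0.5, -0.7]
finger_gap: 0.997
grip_force: 0.0
```

```bash
python3 - <<'E'
from h import *
s=bot.read_state();T=Ro.from_euler("xyz",s["ee_rot"]).as_matrix()
print(s["position"],s["ee_rot"],T.T@(np.array([.4381,.2403,.177])-s["position"]))
w=cam("wrist");im=eyes.camera("wrist");cv2.imwrite("pics/w5.png",im)
hsv=cv2.cvtColor(im,cv2.COLOR_BGR2HSV);m=((hsv[...,1]>110)&(hsv[...,2]>40)).astype(np.uint8)
m=cv2.morphologyEx(m,cv2.MORPH_OPEN,np.ones((3,3)))
c=max(cv2.findContours(m,0,2)[0],key=cv2.contourArea);r=cv2.minAreaRect(c);print(r)
p=np.array([ray(w,q,.021) for q in cv2.boxPoints(r)])[:,:2]
print(p.mean(0),[(round(float(np.linalg.norm(p[i]-p[i-1]))*1e3,1),np.degrees(np.arctan2(*(p[i]-p[i-1])[::-1])).round(1)) for i in range(4)],"pix pred",proj(w,[.4381,.2403,.021]))
E
```

```text
[0.43865733 0.24057552 0.2414299 ] [ 3.14150085e+00 -1.30362495e-04  9.92371987e-02] [-0.00059028  0.00021303  0.06442984]
((269.0, 231.0), (160.0, 116.0), 90.0)
[0.43846188 0.24025748] [(89.0, np.float64(3.4)), (57.7, np.float64(-84.3)), (89.1, np.float64(-172.1)), (64.8, np.float64(95.7))] pix pred [268.85777157 236.29175463]
```

View pics/w5.png

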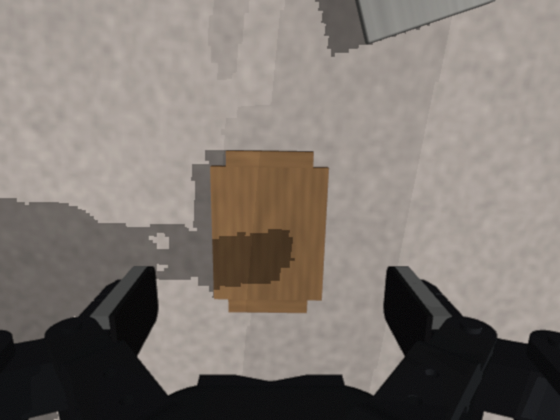

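The separator is squarely between the fingers, centred near (269,231), and the position is confirmed. I'll descend, grip and lift.

Emit:
arm_command:
  deltas:
    - [[0,0,20,0,0,0],[0,0,42,0,0,0],[0,0,58,0,0,0],[0,0,64,0,0,0],[0,0,64,0,0,0]]

```text
clock: 7.0
position: [0.4382, 0.2414, 0.1771]
ee_rot: [3.141, 0.001, 0.099]
force: [0.0, -0.5, 1.2]
finger_gap: 1.001
grip_force: 0.0
```

Emit:
arm_command:
  deltas:
    - [[0,0,0,0,0,0],[0,0,0,0,0,0],[0,0,0,0,0,0],[0,0,0,0,0,0],[0,0,0,0,0,0]]
  jaw: 0
  force: 30

```text
clock: 7.5
position: [0.4382, 0.2416, 0.1783]
ee_rot: [-3.141, -0.002, 0.098]
force: [-0.3, -1.3, 7.5]
finger_gap: 0.692
grip_force: 31.9
```

```bash
python3 - <<'E'
from h import *
s=bot.read_state();print(s["position"],s["ee_rot"],s["force"],s["finger_gap"],s["grip_force"])
im=eyes.camera("side");cv2.imwrite("pics/s1.png",im);c=cam("side");u,v=proj(c,[.438,.24,.03]).astype(int);print(u,v)
u0=max(0,u-75);v0=max(0,v-60)
cv2.imwrite("pics/s1z.png",cv2.resize(im[v0:v0+110,u0:u0+150],(750,550),interpolation=2))
E
```

```text
[0.43823909 0.24165    0.17831346] [-3.14132839e+00 -1.97274002e-03  9.81012792e-02] [-0.31346521 -1.31457411  7.46265783] 0.6919416797921558 31.930865049362183
192 211
```

View pics/s1z.png

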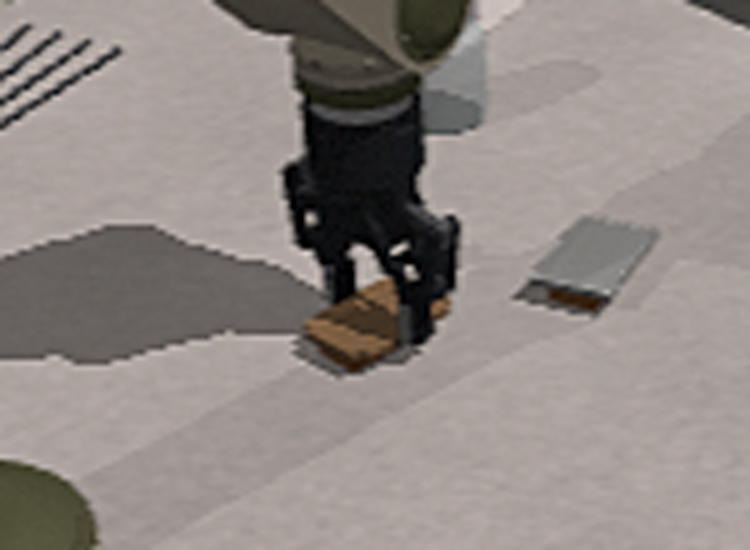

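Emit:
arm_command:
  deltas:
    - [[0,0,-30,0,0,0],[0,0,-70,0,0,0],[8,22,-100,0,0,0],[22,60,-110,0,0,0],[37,100,-110,0,0,0]]

```text
clock: 8.05
position: [0.4849, 0.145, 0.2897]
ee_rot: [3.141, -0.005, 0.1]
force: [0.6, 0.9, -1.3]
finger_gap: 0.692
grip_force: 33.1
```

Emit:
arm_command:
  deltas:
    - [[17,45,0,0,0,-0.14],[34,90,0,0,0,-0.28],[51,137,0,0,0,-0.42],[68,183,0,0,0,-0.56],[84,229,0,0,0,-0.7]]

```text
clock: 8.55
position: [0.5907, -0.0753, 0.2878]
ee_rot: [3.141, -0.0, 0.804]
force: [-0.3, 0.6, -0.6]
finger_gap: 0.691
grip_force: 33.1
```

Emit:
arm_command:
  deltas:
    - [[-6,16,0,0,0,-0.14],[-11,32,0,0,0,-0.261],[-11,32,0,0,0,-0.261],[-11,32,0,0,0,-0.261],[-11,32,0,0,0,-0.261]]

```text
clock: 9.05
position: [0.6051, -0.1025, 0.2875]
ee_rot: [-3.141, -0.0, 1.057]
force: [-0.9, -0.4, -0.7]
finger_gap: 0.691
grip_force: 33.1
```

```bash
python3 - <<'E'
from h import *
s=bot.read_state();T=Ro.from_euler("xyz",s["ee_rot"]).as_matrix()
print(s["clock"],s["finger_gap"],s["position"],s["ee_rot"],T.T@(np.array([.6064,-.1059,.190])-s["position"]))
w=cam("wrist");im=eyes.camera("wrist");cv2.imwrite("pics/w6.png",im)
t=np.radians(60.7);R=np.array([[np.cos(t),-np.sin(t)],[np.sin(t),np.cos(t)]])
hsv=cv2.cvtColor(im,cv2.COLOR_BGR2HSV);m=((hsv[...,1]>110)&(hsv[...,2]>40)).astype(np.uint8)
c=max(cv2.findContours(m,0,2)[0],key=cv2.contourArea);r=cv2.minAreaRect(c);print(r)
z=s["position"][2]-.1573
p=np.array([ray(w,q,z) for q in cv2.boxPoints(r)]);q=(p-s["position"])@T*1e3;print(q.round(1).tolist(),q.mean(0).round(1))
E
```

```text
9.05 0.6905041526795355 [ 0.60511526 -0.10252918  0.28745534] [-3.14116606e+00 -6.15835002e-05  1.05739440e+00] [-0.00231126  0.00281624  0.09745401]
((270.63427734375, 275.683349609375), (171.0912322998047, 208.77061462402344), 0.6510604023933411)
[[-38.5, -33.6, 157.3], [44.3, -27.9, 157.3], [43.7, 29.6, 157.3], [-39.4, 33.7, 157.3]] [  2.5   0.4 157.3]
```

Emit:
arm_command:
  deltas:
    - [[-2,3,25,0,0,0],[-2,3,55,0,0,0],[-2,3,78,0,0,0],[-2,3,91,0,0,0],[-2,3,97,0,0,0]]

```text
clock: 9.6
position: [0.607, -0.1062, 0.1895]
ee_rot: [-3.14, 0.0, 1.059]
force: [0.0, -0.0, -0.3]
finger_gap: 0.696
grip_force: 33.1
```

Emit:
arm_command:
  deltas:
    - [[0,0,0,0,0,0],[0,0,0,0,0,0]]

```text
clock: 9.8
position: [0.6074, -0.1067, 0.1914]
ee_rot: [3.14, -0.0, 1.059]
force: [0.0, -0.5, -0.3]
finger_gap: 0.691
grip_force: 33.1
```

Emit:
arm_command:
  deltas:
    - [[0,0,2,0,0,0],[0,0,4,0,0,0],[0,0,4,0,0,0],[0,0,4,0,0,0]]

```text
clock: 10.2
position: [0.6073, -0.1068, 0.1867]
ee_rot: [3.141, -0.0, 1.059]
force: [0.2, 0.6, 2.4]
finger_gap: 0.688
grip_force: 34.6
```

Emit:
arm_command:
  deltas:
    - [[0,0,-1,0,0,0],[0,0,-1,0,0,0],[0,0,-1,0,0,0],[0,0,-1,0,0,0]]
  jaw: 0.85

```text
clock: 10.6
position: [0.6071, -0.1068, 0.1872]
ee_rot: [-3.141, 0.0, 1.059]
force: [-0.4, 0.3, 0.2]
finger_gap: 0.848
grip_force: 0.0
```

Emit:
arm_command:
  deltas:
    - [[0,0,-25,0,0,0],[0,0,-60,0,0,0],[0,0,-100,0,0,0],[0,0,-140,0,0,0],[0,0,-140,0,0,0]]

```text
clock: 11.1
position: [0.6075, -0.1068, 0.3331]
ee_rot: [3.131, -0.002, 1.059]
force: [0.9, 0.6, -0.1]
finger_gap: 0.849
grip_force: 0.0
```

```bash
python3 - <<'E'
from h import *
s=bot.read_state();print(s["clock"],s["position"])
w=cam("wrist");im=eyes.camera("wrist");np.save("w7.npy",np.array([*w[0],*w[1],w[2]]))
t=np.radians(60.7);R=np.array([[np.cos(t),-np.sin(t)],[np.sin(t),np.cos(t)]])
cv2.imwrite("pics/w7z.png",cv2.resize(im[60:340,130:410],(600,600),interpolation=2))
hsv=cv2.cvtColor(im,cv2.COLOR_BGR2HSV);m=((hsv[...,1]>110)&(hsv[...,2]>40)).astype(np.uint8)
c=max(cv2.findContours(m,0,2)[0],key=cv2.contourArea);r=cv2.minAreaRect(c);print(r)
p=np.array([ray(w,q,.023) for q in cv2.boxPoints(r)])[:,:2];q=(p-[.6066,-.106])@R*1e3;print(q.round(1).tolist(),q.mean(0))
E
```

```text
11.1 [ 0.60751814 -0.10679681  0.33306335]
((266.0, 195.5), (115.0, 80.0), 90.0)
[[42.8, 27.3], [42.8, -30.8], [-46.7, -33.0], [-46.5, 30.1]] [-1.89917026 -1.58560057]
```

View pics/w7z.png

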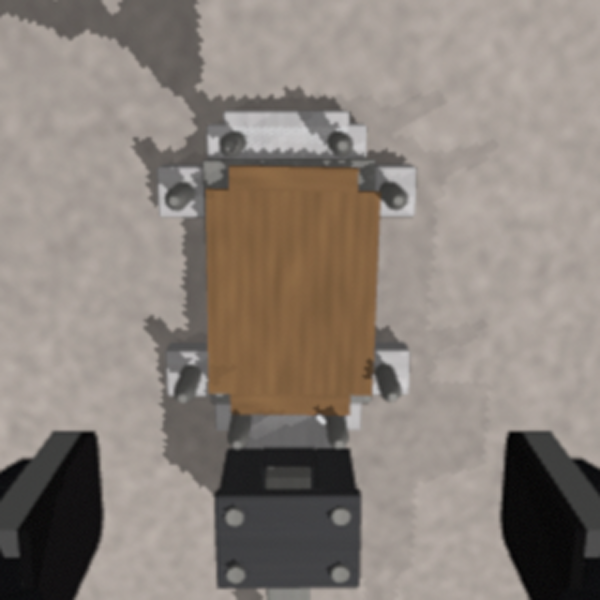

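The separator lies flat between all eight pins, seen at (207–379, 167–413) in the crop, about 1.5 mm off centre and well within tolerance. Next is the upper blank.

Emit:
arm_command:
  deltas:
    - [[38,-24,0,0,0,0],[78,-50,0,0,0,0],[119,-76,0,0,0,0],[160,-102,0,0,0,0],[201,-128,0,0,0,0]]
  jaw: 1

```text
clock: 11.65
position: [0.5935, 0.133, 0.3258]
ee_rot: [-3.139, 0.001, 1.059]
force: [1.5, -0.0, 0.3]
finger_gap: 1.001
grip_force: 0.0
```

Emit:
arm_command:
  deltas:
    - [[35,-22,10,0,0,0.14],[53,-35,30,0,0,0.28],[53,-35,50,0,0,0.42],[53,-35,75,0,0,0.56],[53,-35,85,0,0,0.654]]

```text
clock: 12.15
position: [0.5886, 0.1947, 0.2384]
ee_rot: [-3.14, 0.006, 0.4]
force: [0.2, -0.3, -0.3]
finger_gap: 1.0
grip_force: 0.0
```

Emit:
arm_command:
  deltas:
    - [[0,0,0,0,0,0],[0,0,0,0,0,0]]

```text
clock: 12.35
position: [0.5895, 0.1945, 0.2419]
ee_rot: [-3.141, 0.001, 0.407]
force: [-0.1, -0.4, 0.3]
finger_gap: 1.004
grip_force: 0.0
```

```bash
python3 - <<'E'
from h import *
s=bot.read_state();T=Ro.from_euler("xyz",s["ee_rot"]).as_matrix()
print(s["clock"],s["position"],s["ee_rot"],T.T@(np.array([.5901,.1946,.178])-s["position"]))
w=cam("wrist");im=eyes.camera("wrist");cv2.imwrite("pics/w8.png",im)
hsv=cv2.cvtColor(im,cv2.COLOR_BGR2HSV)
pred=proj(w,[.5901,.1946,.022]);print(pred)
u,v=pred.astype(int);print(hsv[v,u-100:u+101:10].tolist())
# bluish-neutral blank vs pinkish bench
d=im[...,0].astype(int)-im[...,2];print(d[v,u-100:u+101:10])
m=((d>-4)&(hsv[...,2]>85)).astype(np.uint8);m=cv2.morphologyEx(m,cv2.MORPH_OPEN,np.ones((5,5)))
for c in sorted(cv2.findContours(m,0,2)[0],key=cv2.contourArea)[-2:]:
    r=cv2.minAreaRect(c);p=np.array([ray(w,q,.022) for q in cv2.boxPoints(r)])[:,:2]
    print(r,cv2.contourArea(c),p.mean(0),[(round(float(np.linalg.norm(p[i]-p[i-1]))*1e3,1),np.degrees(np.arctan2(*(p[i]-p[i-1])[::-1])).round(1)) for i in range(4)])
E
```

```text
12.35 [0.58951187 0.19445078 0.24186373] [-3.14132388e+00  9.70146384e-04  4.07357026e-01] [0.00066108 0.00011317 0.0638631 ]
[268.9841167 233.5646033]
[[11, 23, 123], [13, 24, 130], [13, 22, 159], [13, 25, 91], [8, 22, 91], [20, 11, 71], [20, 11, 68], [20, 10, 74], [20, 11, 71], [10, 11, 72], [30, 7, 71], [30, 7, 71], [20, 11, 71], [23, 8, 122], [23, 8, 127], [30, 8, 124], [13, 23, 155], [11, 23, 154], [13, 22, 163], [12, 23, 165], [12, 23, 165]]
[-11 -12 -14  -9  -8  -3  -3  -3  -3  -3  -2  -2  -3  -4  -4  -4 -14 -14
 -14 -15 -15]
```

Use low saturation instead of brightness, as the blank is partly shaded.

```bash
python3 - <<'E'
from h import *
w=cam("wrist");im=cv2.imread("pics/w8.png");hsv=cv2.cvtColor(im,cv2.COLOR_BGR2HSV)
m=((hsv[...,1]<17)&(hsv[...,2]>58)).astype(np.uint8);m=cv2.morphologyEx(m,cv2.MORPH_OPEN,np.ones((5,5)))
for c in sorted(cv2.findContours(m,0,2)[0],key=cv2.contourArea)[-2:]:
    r=cv2.minAreaRect(c);p=np.array([ray(w,q,.022) for q in cv2.boxPoints(r)])[:,:2]
    print(r,cv2.contourArea(c),p.mean(0),[(round(float(np.linalg.norm(p[i]-p[i-1]))*1e3,1),np.degrees(np.arctan2(*(p[i]-p[i-1])[::-1])).round(1)) for i in range(4)])
E
```

```text
((424.6075439453125, 293.85687255859375), (72.36685180664062, 20.56646728515625), 59.18429183959961) 798.0 [0.59169925 0.10138816] [(45.3, np.float64(55.9)), (10.8, np.float64(-32.3)), (44.9, np.float64(-123.4)), (11.4, np.float64(149.6))]
((268.5, 228.0), (162.0, 119.0), 90.0) 18118.0 [0.59055594 0.19496157] [(89.8, np.float64(20.9)), (59.0, np.float64(-66.7)), (89.8, np.float64(-154.4)), (66.4, np.float64(113.3))]
```

Emit:
arm_command:
  deltas:
    - [[1,0,20,0,0,0],[1,0,42,0,0,0],[1,0,58,0,0,0],[1,0,64,0,0,0],[1,0,64,0,0,0]]

```text
clock: 12.9
position: [0.5905, 0.1948, 0.1783]
ee_rot: [-3.141, 0.0, 0.406]
force: [0.7, -0.2, 0.4]
finger_gap: 1.002
grip_force: 0.0
```

Emit:
arm_command:
  deltas:
    - [[0,0,0,0,0,0],[0,0,0,0,0,0],[0,0,0,0,0,0],[0,0,0,0,0,0],[0,0,0,0,0,0]]
  jaw: 0
  force: 70

```text
clock: 13.4
position: [0.5907, 0.1949, 0.18]
ee_rot: [3.141, -0.002, 0.405]
force: [-1.2, -0.6, 7.5]
finger_gap: 0.678
grip_force: 74.2
```

Emit:
arm_command:
  deltas:
    - [[0,0,-15,0,0,0],[0,0,-40,0,0,0],[0,0,-70,0,0,0],[0,0,-100,0,0,0],[0,0,-110,0,0,0]]

```text
clock: 13.9
position: [0.5905, 0.195, 0.2917]
ee_rot: [3.14, -0.005, 0.405]
force: [1.4, 0.1, -2.8]
finger_gap: 0.672
grip_force: 76.2
```

Emit:
arm_command:
  deltas:
    - [[0,0,0,0,0,0],[0,0,0,0,0,0]]

```text
clock: 14.1
position: [0.5901, 0.1948, 0.2869]
ee_rot: [-3.141, 0.002, 0.405]
force: [0.0, 0.7, -2.9]
finger_gap: 0.679
grip_force: 76.2
```

Emit:
arm_command:
  deltas:
    - [[-12,33,0,0,0,-0.1],[-29,79,0,0,0,-0.24],[-46,126,0,0,0,-0.38],[-63,173,0,0,0,-0.52],[-80,219,0,0,0,-0.65]]

```text
clock: 14.6
position: [0.6027, -0.0375, 0.2864]
ee_rot: [-3.138, 0.001, 1.061]
force: [-0.2, 0.2, -3.0]
finger_gap: 0.679
grip_force: 76.2
```

Emit:
arm_command:
  deltas:
    - [[-30,20,0,0,0,-0.004],[-50,33,0,0,0,-0.004],[-57,37,0,0,0,-0.004],[-57,37,0,0,0,-0.004],[-57,37,0,0,0,-0.004]]

```text
clock: 15.1
position: [0.607, -0.1025, 0.2875]
ee_rot: [-3.14, -0.0, 1.06]
force: [-0.7, -0.2, -2.3]
finger_gap: 0.673
grip_force: 76.2
```

```bash
python3 - <<'E'
from h import *
eyes.camera("wrist");s=bot.read_state();T=Ro.from_euler("xyz",s["ee_rot"]).as_matrix()
print(s["clock"],s["finger_gap"],s["position"],s["ee_rot"],T.T@(np.array([.6070,-.1066,.196])-s["position"])*1e3)
w=cam("wrist");im=eyes.camera("wrist");cv2.imwrite("pics/w9.png",im)
# held blank's far edge: expected position if centred
for x,y in [(.045,.03),(.045,-.03),(.045,0)]: print(proj(w,s["position"]+T@[x,y,.158]).round(1))
hsv=cv2.cvtColor(im,cv2.COLOR_BGR2HSV);m=((hsv[...,1]<17)&(hsv[...,2]>58)).astype(np.uint8);m=cv2.morphologyEx(m,cv2.MORPH_OPEN,np.ones((5,5)))
for c in sorted(cv2.findContours(m,0,2)[0],key=cv2.contourArea)[-3:]: print(cv2.boundingRect(c),cv2.contourArea(c))
print(im[100:230:4,270].tolist())
E
```

```text
15.15 0.6751163875116618 [ 0.60702266 -0.10222825  0.28774186] [-3.14025616e+00 -7.57907043e-05  1.06015182e+00] [-3.83207145  2.23948474 91.73865598]
[358.3 168.1]
[180.4 168. ]
[269.4 168. ]
(449, 0, 111, 104) 5871.5
(153, 117, 235, 264) 39949.0
[[173, 181, 189], [172, 179, 189], [174, 181, 191], [99, 104, 109], [97, 100, 106], [202, 203, 205], [206, 205, 208], [220, 219, 220], [225, 224, 225], [227, 226, 226], [199, 198, 198], [96, 97, 98], [70, 79, 89], [80, 118, 155], [80, 118, 156], [79, 116, 154], [79, 117, 154], [78, 116, 154], [71, 72, 72], [90, 93, 93], [91, 93, 93], [91, 93, 94], [90, 93, 93], [90, 93, 94], [88, 91, 91], [80, 83, 84], [81, 83, 84], [81, 84, 85], [80, 83, 84], [81, 84, 84], [81, 84, 84], [80, 83, 84], [80, 83, 83]]
```

Emit:
arm_command:
  deltas:
    - [[-2,2,25,0,0,0],[-2,2,52,0,0,0],[-2,2,74,0,0,0],[-2,2,86,0,0,0],[-2,2,92,0,0,0]]

```text
clock: 15.7
position: [0.6079, -0.1055, 0.1954]
ee_rot: [-3.14, 0.0, 1.06]
force: [0.1, -0.9, -1.7]
finger_gap: 0.677
grip_force: 76.2
```

Emit:
arm_command:
  deltas:
    - [[0,0,1,0,0,0],[0,0,1,0,0,0],[0,0,1,0,0,0]]

```text
clock: 16.0
position: [0.6081, -0.1063, 0.1963]
ee_rot: [3.14, -0.0, 1.059]
force: [0.3, -0.3, -3.2]
finger_gap: 0.673
grip_force: 76.2
```

Emit:
arm_command:
  deltas:
    - [[0,-0.8,1,0,0,0],[0,-0.8,2,0,0,0],[0,-0.8,2,0,0,0]]

```text
clock: 16.3
position: [0.6071, -0.1059, 0.1933]
ee_rot: [-3.142, -0.0, 1.059]
force: [-0.8, -0.2, -2.8]
finger_gap: 0.672
grip_force: 76.2
```

Emit:
arm_command:
  deltas:
    - [[0,0,0,0,0,0],[0,0,0,0,0,0],[0,0,0,0,0,0],[0,0,0,0,0,0]]
  jaw: 0.85

```text
clock: 16.7
position: [0.6072, -0.1059, 0.1935]
ee_rot: [3.141, -0.0, 1.059]
force: [-0.5, 0.4, -0.5]
finger_gap: 0.849
grip_force: 0.0
```

Emit:
arm_command:
  deltas:
    - [[0,0,-25,0,0,0],[0,0,-60,0,0,0],[0,0,-100,0,0,0],[0,0,-135,0,0,0],[0,0,-135,0,0,0]]

```text
clock: 17.2
position: [0.6075, -0.1059, 0.3336]
ee_rot: [3.132, -0.001, 1.059]
force: [0.4, -0.9, 0.3]
finger_gap: 0.848
grip_force: 0.0
```

Emit:
arm_command:
  deltas:
    - [[0,0,0,0,0,0],[0,0,0,0,0,0],[0,0,0,0,0,0]]

```text
clock: 17.5
position: [0.6071, -0.1059, 0.3269]
ee_rot: [-3.139, 0.0, 1.059]
force: [0.4, 0.3, 0.3]
finger_gap: 0.853
grip_force: 0.0
```

```bash
python3 - <<'E'
from h import *
s=bot.read_state();print(s["clock"],s["position"],s["ee_rot"])
w=cam("wrist");im=eyes.camera("wrist");cv2.imwrite("pics/w10.png",im)
t=np.radians(60.7);R=np.array([[np.cos(t),-np.sin(t)],[np.sin(t),np.cos(t)]]);o=np.array([.6066,-.106])
for p in [(45,30,29),(45,-30,29),(-45,30,29),(-45,-30,29)]: print(p,proj(w,[*(o+R@np.array(p[:2])/1e3),p[2]/1e3]).round(1))
hsv=cv2.cvtColor(im,cv2.COLOR_BGR2HSV)
u,v=proj(w,[*o,.029]).astype(int);g=im.astype(int).sum(2)//3
print(u,v);print("row",[(x,g[v,x]) for x in range(u-60,u+61,2)]);print("col",[(y,g[y,u]) for y in range(v-80,v+81,2)])
br=((hsv[...,1]>90)&(hsv[...,2]>40));print("brown px",br[v-100:v+100,u-80:u+80].sum(), np.argwhere(br[v-100:v+100,u-80:u+80])[::40].tolist()[:20])
E
```

```text
17.5 [ 0.6070895  -0.10592015  0.32687868] [-3.13900099e+00  4.23796528e-04  1.05872811e+00]
(45, 30, 29) [227.  136.2]
(45, -30, 29) [313.5 136.2]
(-45, 30, 29) [230.6 257. ]
(-45, -30, 29) [310. 257.]
270 199
row [(210, np.int64(153)), (212, np.int64(151)), (214, np.int64(150)), (216, np.int64(151)), (218, np.int64(149)), (220, np.int64(110)), (222, np.int64(90)), (224, np.int64(91)), (226, np.int64(93)), (228, np.int64(94)), (230, np.int64(95)), (232, np.int64(107)), (234, np.int64(130)), (236, np.int64(129)), (238, np.int64(131)), (240, np.int64(127)), (242, np.int64(124)), (244, np.int64(124)), (246, np.int64(128)), (248, np.int64(131)), (250, np.int64(134)), (252, np.int64(135)), (254, np.int64(132)), (256, np.int64(128)), (258, np.int64(129)), (260, np.int64(129)), (262, np.int64(129)), (264, np.int64(132)), (266, np.int64(131)), (268, np.int64(131)), (270, np.int64(130)), (272, np.int64(131)), (274, np.int64(134)), (276, np.int64(134)), (278, np.int64(131)), (280, np.int64(132)), (282, np.int64(133)), (284, np.int64(135)), (286, np.int64(134)), (288, np.int64(132)), (290, np.
[... 1546 characters left out ...]
64(131)), (219, np.int64(132)), (221, np.int64(132)), (223, np.int64(132)), (225, np.int64(132)), (227, np.int64(133)), (229, np.int64(133)), (231, np.int64(133)), (233, np.int64(134)), (235, np.int64(133)), (237, np.int64(133)), (239, np.int64(134)), (241, np.int64(135)), (243, np.int64(134)), (245, np.int64(134)), (247, np.int64(135)), (249, np.int64(135)), (251, np.int64(135)), (253, np.int64(135)), (255, np.int64(136)), (257, np.int64(134)), (259, np.int64(123)), (261, np.int64(106)), (263, np.int64(100)), (265, np.int64(101)), (267, np.int64(100)), (269, np.int64(101)), (271, np.int64(80)), (273, np.int64(28)), (275, np.int64(29)), (277, np.int64(29)), (279, np.int64(29))]
brown px 0 []
```

```bash
python3 - <<'E'
from h import *
im=cv2.imread("pics/w10.png").astype(float);w=cam("wrist")
t=np.radians(60.7);R=np.array([[np.cos(t),-np.sin(t)],[np.sin(t),np.cos(t)]]);o=np.array([.6066,-.106])
def k(u,v,z): return ((ray(w,(u,v),z)[:2]-o)@R*1e3).round(1)
g=im.mean(2);sat=im[...,2]-im[...,0]
for v in (165,180,200,215,230):
    r=sat[v-2:v+3].mean(0);gg=g[v-2:v+3].mean(0)
    L=225+np.argmax(np.diff(gg[225:245]));Rr=300+np.argmax(np.diff(sat[v-2:v+3].mean(0)[300:328]))
    print(v,L,Rr,k(L+.5,v,.029),k(Rr+.5,v,.029))
for u in (250,270,290): 
    T=130+np.argmax(np.diff(g[130:150,u]));B=250+np.argmin(np.diff(g[250:268,u]));print(u,T,B,k(u,T+.5,.029),k(u,B+.5,.029))
E
```

```text
165 231 314 [24.9 27.3] [ 24.9 -31.5]
180 231 314 [14.1 27.6] [ 14.1 -31.8]
200 232 313 [-0.6 27.3] [ -0.6 -31.5]
215 232 313 [-11.9  27.6] [-11.9 -31.9]
230 233 305 [-23.5  27.1] [-23.5 -26.3]
250 138 258 [43.5 13.9] [-46.3  15.2]
270 138 260 [43.5  0. ] [-47.9   0.1]
290 138 258 [ 43.5 -13.9] [-46.2 -15.1]
```

The blank measures 59.4 x 89.8 mm at the expected height, parallel and within play, with no brown showing. Back to the knob to push it home.

Emit:
arm_command:
  deltas:
    - [[-25,-1,0,0,0,0],[-65,-1,0,0,0,0],[-110,-1,0,0,0,0],[-155,-1,0,0,0,0],[-180,-1,0,0,0,0]]
  jaw: 1

```text
clock: 18.05
position: [0.5166, -0.2648, 0.3276]
ee_rot: [-3.14, 0.0, 1.057]
force: [0.5, -0.2, -0.3]
finger_gap: 0.999
grip_force: 0.0
```

Emit:
arm_command:
  deltas:
    - [[0,0,20,0,0,0],[0,0,60,0,0,0],[0,0,100,0,0,0],[0,0,125,0,0,0],[0,0,134,0,0,0]]

```text
clock: 18.55
position: [0.5176, -0.262, 0.1912]
ee_rot: [-3.136, -0.001, 1.059]
force: [0.8, 0.4, -0.2]
finger_gap: 1.0
grip_force: 0.0
```

Emit:
arm_command:
  deltas:
    - [[0,0,0,0,0,0],[0,0,0,0,0,0]]

```text
clock: 18.75
position: [0.5184, -0.2625, 0.1954]
ee_rot: [3.14, 0.0, 1.059]
force: [0.1, 0.7, 0.5]
finger_gap: 0.999
grip_force: 0.0
```

Emit:
arm_command:
  deltas:
    - [[0,0,2,0,0,0],[0,0,2,0,0,0],[0,0,2,0,0,0],[0,0,2,0,0,0],[0,0,2,0,0,0]]
  jaw: 0
  force: 60

```text
clock: 19.25
position: [0.5181, -0.2623, 0.1929]
ee_rot: [3.141, 0.0, 1.059]
force: [-0.8, 0.8, 4.9]
finger_gap: 0.304
grip_force: 58.7
```

Emit:
arm_command:
  deltas:
    - [[0,0,0,0,0,0],[0,0,0,0,0,0]]

```text
clock: 19.45
position: [0.5181, -0.2623, 0.1929]
ee_rot: [3.141, 0.0, 1.059]
force: [-0.8, 1.8, 6.4]
finger_gap: 0.305
grip_force: 58.9
```

Emit:
arm_command:
  deltas:
    - [[6,0,0,0,0,0],[15,0,0,0,0,0],[25,0,0,0,0,0],[35,0,0,0,0,0],[42,0,0,0,0,0]]

```text
clock: 19.95
position: [0.5391, -0.2248, 0.1929]
ee_rot: [3.141, -0.001, 1.059]
force: [0.3, 3.4, 6.2]
finger_gap: 0.307
grip_force: 58.9
```

Emit:
arm_command:
  deltas:
    - [[3,0,0,0,0,0],[4,0,0,0,0,0],[4,0,0,0,0,0],[4,0,0,0,0,0]]

```text
clock: 20.35
position: [0.5404, -0.2228, 0.1929]
ee_rot: [3.141, 0.002, 1.059]
force: [-4.0, -3.3, 6.3]
finger_gap: 0.307
grip_force: 58.9
```

Emit:
arm_command:
  deltas:
    - [[0,0,0,0,0,0],[0,0,0,0,0,0],[0,0,0,0,0,0],[0,0,0,0,0,0]]
  jaw: 1

```text
clock: 20.75
position: [0.5407, -0.2221, 0.1922]
ee_rot: [-3.141, -0.0, 1.059]
force: [1.1, -0.0, 1.0]
finger_gap: 0.959
grip_force: 0.0
```

Emit:
arm_command:
  deltas:
    - [[0,0,-30,0,0,0],[0,0,-70,0,0,0],[0,0,-110,0,0,0],[25,0,-135,0,0,0],[50,0,-135,0,0,0]]

```text
clock: 21.25
position: [0.5655, -0.1785, 0.3314]
ee_rot: [3.134, -0.0, 1.058]
force: [-0.4, -0.2, -0.5]
finger_gap: 1.004
grip_force: 0.0
```

Emit:
arm_command:
  deltas:
    - [[30,0,0,0,0,0],[50,0,0,0,0,0],[50,0,0,0,0,0],[50,0,0,0,0,0]]

```text
clock: 21.65
position: [0.5896, -0.135, 0.3271]
ee_rot: [-3.141, 0.0, 1.06]
force: [0.1, -1.0, 0.4]
finger_gap: 0.996
grip_force: 0.0
```

```bash
python3 - <<'E'
from h import *
s=bot.read_state();print(s["clock"],s["position"],s["force"])
w=cam("wrist");im=eyes.camera("wrist");cv2.imwrite("pics/w11.png",im);g=im.astype(float).mean(2)
t=np.radians(60.7);R=np.array([[np.cos(t),-np.sin(t)],[np.sin(t),np.cos(t)]]);o=np.array([.6066,-.106])
def P(x,y,z): return proj(w,[*(o+R@np.array([x,y])/1e3),z/1e3]).round(1)
def k(u,v,z): return ((ray(w,(u,v),z)[:2]-o)@R*1e3).round(1)
print("bar end pred",P(-17,0,43),"knob home end",P(-146,0,52),P(-122,0,52),"out end",P(-191,0,52),"blank far",P(45,0,29))
u=270;rows=range(60,400,4);print([(v,int(g[v,u-3:u+4].mean())) for v in rows])
for v in (150,190): 
    d=g[v-2:v+3].mean(0);L=225+np.argmax(np.diff(d[225:245]));q=im[v-2:v+3].astype(float).mean(0);q=q[:,2]-q[:,0];Rr=300+np.argmax(np.diff(q[300:325]));print(v,L,Rr,k(L+.5,v,.029),k(Rr+.5,v,.029))
E
```

```text
21.65 [ 0.58957511 -0.13497249  0.32711461] [ 0.10081776 -0.96067866  0.42087562]
bar end pred [270.8 179.9] knob home end [270.7 352.7] [270.7 324.2] out end [270.6 402.9] blank far [270.9  84.9]
[(60, 85), (64, 173), (68, 174), (72, 199), (76, 193), (80, 104), (84, 104), (88, 99), (92, 130), (96, 130), (100, 130), (104, 130), (108, 129), (112, 129), (116, 129), (120, 129), (124, 129), (128, 129), (132, 129), (136, 129), (140, 129), (144, 129), (148, 129), (152, 128), (156, 128), (160, 128), (164, 129), (168, 122), (172, 77), (176, 71), (180, 66), (184, 128), (188, 128), (192, 128), (196, 128), (200, 128), (204, 128), (208, 128), (212, 128), (216, 129), (220, 129), (224, 129), (228, 129), (232, 129), (236, 130), (240, 75), (244, 70), (248, 34), (252, 63), (256, 65), (260, 64), (264, 65), (268, 65), (272, 64), (276, 63), (280, 65), (284, 65), (288, 65), (292, 65), (296, 74), (300, 127), (304, 126), (308, 126), (312, 127), (316, 68), (320, 6), (324, 16), (328, 18), (332, 18), (336, 18), (340, 19), (344, 19), (348, 17), (352, 160), (356, 156), (360, 155), (364, 163), (368, 163), (372, 162), (376, 160), (380, 116), (384, 13), (388, 13), (392, 13), (396, 12)]
150 231 315 [ 1.6 27.6] [  1.6 -31.3]
190 232 300 [-27.1  27.6] [-27.1 -21.4]
```

```bash
python3 -c "
from station import workorder
print(workorder.close_job())"
```

```text
the job is handed in; nothing more can be done
None
```

The bolt was opened, the separator and second blank were laid flat between the pins, the knob was pushed fully home, and the job is handed in; the last wrist image shows the bolt home over a flat stack, but the hand-in returned no verdict.

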